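Hang the sample bracket level on the bench stand

ROBOT

A 6-joint arm with a two-finger parallel gripper is mounted at the origin on the work surface. World frame = base frame: x ahead of the robot, y to its left, z up, the work surface at z = 0. Lengths are in m, angles in rad, forces in N, time in s.
With the tool pointing down it reaches from about 0.375 to 0.925 m from the base axis. Payload 5.7 kg.
Tool frame: the origin (TCP) lies on the front face of the gripper's body, between the roots of the fingers; the fingertips stand 73 mm ahead of it and the grasp point (between the pads) lies ctrl.grip_point_offset ahead of it (ctrl.grip_point_offset is the distance from the TCP to the grasp point, in m); z points along the fingers, x is the direction in which the jaws open and shut, and the axes are right-handed (so a half turn about z gives the same grasp; the last joint's range is limited). The gripper opens to 85 mm and grips with 20 to 120 N. Pads are 22 mm wide; open, the fingers measure 114 mm over their backs; the gripper's body (76 mm by 85 mm) begins 54 mm behind the grasp point. The pads swing forward as they close: fully open they stand 13 mm farther back than shut.
Start: joints at [1.123, 0.359, 1.51, -0, 1.272, -0.115], TCP at [0.196, 0.567, 0.304] pointing down, gripper open.
Joint ranges: [-2.97, 2.97], [-1.01, 2.36], [0.21, 2.38], [-0.96, 4.11], [0.2, 2.71], [-2.98, 2.98]. Speed limits (rad/s): [2.39, 2.39, 3.14, 3.14, 3.14, 3.14].

INTERFACE

Orientations are given as a unit quaternion [w, x, y, z].
In Python, from rig import monitor, eyes, ctrl, models gives the robot as it stands. The module is installed in compiled form; this text tells all that it offers.
- The arm moves only by the tool step_arm, never from a script. Its argument "steps" is text: rows parted by semicolons, each of 4 numbers parted by spaces: the shift along the tool's x, y, z in mm, then the turn about the tool's z in rad. A call has 1 to 8 rows; each row is the pose to reach, as a shift and turn from the pose commanded when the call began, along the tool's axes at that moment; what a row does not reach only later rows make up. A row lasts 1/12 s, in which the tool goes at most 41.7 mm and 7.16 degrees, less where a joint would pass 70% of its speed; a pose out of reach is approached as far as the arm can. A call with a gripper value outside its range is refused whole. "jaw" is the finger opening in mm, from 0 to 85.4, set as the call begins (left out, the last holds). The fingers move at their own pace and stop on an object; "force" is the grip in N (left out, the last holds). Time passes only in rows, so rows that repeat a pose let the fingers close. It gives the time, the measured TCP pose, the force and the opening at its end, in the units of the state.
- monitor.get_state(): the state, without advancing time (a new reading comes with each control period).
- eyes.read_camera(name): name is "scene" or "side" or "wrist"; returns a dict with "color" (400x640x3 uint8, blue, green, red), "z_map" (400x640 float32, m along the optical axis (not along the pixel's ray), 0 where there is no reading), "fx", "fy", "cx", "cy" (pixels), "rvec" (rotation vector, rad) and "tvec" (3), from world to camera coordinates, as OpenCV has them; the wrist camera has in their place "hand_eye" (4x4, takes a point from camera to tool coordinates, whose origin is the TCP and whose axes are the tool frame's). Camera axes: x right, y down, z forward; pixel columns grow to the right and rows downward; lengths in m; the calibration is good to about 2 mm. A picture is of the moment at which its call begins: read the wrist's pose just before it.
- ctrl.sign_off(): hands the job in, once; it reports no verdict.
Trained networks look in a picture, given as the dict that the camera call returned (one of the last four; its "shot" number tells which), for a name from the list of things; names that differ only in an ending like _2 or _b are one class to them, and where a whole thing is asked for, a point or a joint stands for the part that bears it (a point fixed in the world has none). Each returns a list of dicts, best first, with "conf" (0 to 1); they miss things now and then, are a little off and sometimes report something else, mostly with a low value. They report only what shows in the picture. A call takes as long as a camera call.
- models.recognise(picture, label): "box" ([left, top, right, bottom] in pixels, round what is visible of it).
- models.regions_of(picture, label): "pixels" (400x640 bool, what is visible of it) and "box" ([left, top, right, bottom] in pixels, round what is visible of it).
The state is a dict: "t": time; "q": joint angles; "joint_velocities": joint speeds; "tau": joint torques, N m; "tool_pos": TCP position; "ee_rot": TCP orientation; "force": force on the tool from outside, world axes, zero at the start; "moment": the same for the moment, N m; "grip_width": opening from 0.0 (shut) to 1.0 (fully open).
Only numpy, scipy, OpenCV 4.12 (cv2) and the standard library are available. Lean on these libraries where they do the work, as an engineer would, in place of code of your own. Each camera call takes 0.05 s, during which the arm holds its last target.

TASK

Take the sample bracket out of its slotted holder and hang it on the stand's peg through the one hole that lets it hang level, so that its container stays upright while the sample settles. Slide it back along the peg until it meets the collar, handling the stand gently (no knock or push above 20 N), then let go. Leave the jar, the bottle and the tray where they are.

Things in the scene. Friction and masses are not known exactly. Their poses are not given: they have to be found in the camera images.
- bracket: Sample bracket, one rigid loose piece: a flat white plastic bar with four holes and a capped container fixed under its +y end. Origin: middle of the bar's lower edge. Axes as it stands: y along the bar towards the container, z up, x through its thickness. 146 g (up to 25% more or less, the balance point unchanged). It starts upright in the holder's slot, axes agreeing
- bracket_bar (a point): Centre of the bracket's bar, 33 mm above its lower edge: 160 mm long, 66 mm high, 8 mm thick, solid and even, 78 g. 44 mm of plain bar lie above the hole centres to grip. Axes as the bracket
- container (a point): Mid-height of the bracket's filled container, 68 g, evenly filled, hanging under the bar in its plane, upright axis 58 mm from the bar's middle: black lid 34 mm across from the bar's lower edge to 14 mm below it, white body 28 mm across down to 84 mm below it
- hole_1 (a point): Centre of a round through hole in the bar, 11 mm across, 22 mm above the bar's lower edge, at y = -25 mm from the bar's middle (farthest from the container); axes as the bracket
- hole_2 (a point): Centre of the hole at y = +1 mm, otherwise the same
- hole_3 (a point): Centre of the hole at y = +27 mm, otherwise the same
- hole_4 (a point): Centre of the hole at y = +53 mm (nearest the container), otherwise the same
- holder: Fixed teal block 64 mm (x) by 113 mm (y, -75 to +38 mm), 115 mm high, with a slot 10 mm wide and 15 mm deep along y in its top. Slot floor 100 mm above the bench; the bracket's lower edge rests on it, the bar's middle at y = 0. Origin on the bench under the slot
- stand: Fixed telescopic hanging stand. Origin: centre of the underside of its grey base (130 by 120 by 14 mm), on the bench. Round post at x = +40 mm; from its top a level steel peg points along the stand's -x axis, at y = 0. Nothing stands more than 8 mm above the peg's centre line. It bears contact up to 20 N: steel, so meet it slower than 10 mm/s
- peg_foot (a point): Point on the bench straight below the peg's tip (stand x = -65 mm). Peg: 8 mm in diameter, half-round tip, rigid. The telescope was clamped by hand: the peg's centre line lies anywhere from 155 to 175 mm above the bench; this height is not measured, find it by touch or sight
- collar_foot (a point): Point on the bench straight below the front face of the collar on the peg (stand x = -15 mm, 50 mm behind the tip). The collar is a ring 16 mm across
- jar_mid (a point): Bystander: closed glass jar 60 mm across, 62 mm high; point half-way up
- flask_mid (a point): Bystander: white bottle 48 mm across, 100 mm high; point half-way up
- tray_mid (a point): Bystander: yellow open compartment tray 100 by 130 by 45 mm; point half-way up

How it is judged:
By the outcome, as a careful person would: the job done as asked, in the order asked, and still so for the second after the job is handed in, with the robot touching nothing.
It also fails if it takes over 67 s, if anything falls off the work surface, if the arm or the gripper's body presses on something with over 40 N, if the wrist force passes 120 N, or if a joint passes its speed limit or range.

## Working session

There is one attempt and no reset: what is moved stays moved. The work goes in short steps, Python scripts to look and compute and a tool call to move; the robot and the scene stay as the last step left them, time stands still between calls to the robot, and variables do not carry over. Pictures are saved under pics/ and viewed, and the job is handed in when it is done.

Besides the shell and the picture viewer there is one more tool, called after "Call:" as name(argument=value, ...), one argument or row to a line, values as JSON. step_arm: Moves the arm, as the interface text tells. Its arguments: {"type":"object","properties":{"steps":{"type":"string"},"jaw":{"type":"number"},"force":{"type":"number"}},"required":["steps"]}

```bash
mkdir -p pics; ls; cat > h.py <<'E'
import numpy as np, cv2
from rig import monitor, eyes, ctrl, models
from scipy.spatial.transform import Rotation as R
def Tcw(p,st=None):
    if 'hand_eye' in p:
        q=st['ee_rot']; T=np.eye(4); T[:3,:3]=R.from_quat([q[1],q[2],q[3],q[0]]).as_matrix(); T[:3,3]=st['tool_pos']
        return T@np.array(p['hand_eye'])
    T=np.eye(4); T[:3,:3]=cv2.Rodrigues(np.array(p['rvec'],float))[0]; T[:3,3]=np.array(p['tvec']).ravel()
    return np.linalg.inv(T)
def cloud(p,st=None):
    z=p['z_map']; v,u=np.indices(z.shape)
    P=np.stack([(u-p['cx'])/p['fx']*z,(v-p['cy'])/p['fy']*z,z],-1)
    T=Tcw(p,st); return P@T[:3,:3].T+T[:3,3]
E
python3 - <<'E'
from h import *
st=monitor.get_state(); print(st, ctrl.grip_point_offset)
for n in ["scene","side","wrist"]:
    p=eyes.read_camera(n); cv2.imwrite(f'pics/{n}0.png',p['color'])
    C=cloud(p,st); np.savez(f'{n}0.npz',C=C,z=p['z_map'],col=p['color'])
    T=Tcw(p,st); print(n,p['fx'],p['cx'],T.round(3).tolist())
    for l in ["bracket","holder","stand","jar_mid","flask_mid","tray_mid","container"]:
        for r in models.regions_of(p,l)[:2]:
            m=r['pixels']&(p['z_map']>0)
            X=C[m]; 
            if len(X): print(n,l,round(r['conf'],2),np.round(r['box']).tolist(),np.percentile(X,[2,50,98],axis=0).round(3).tolist())
E
```

```text
pics
{'t': 0.0, 'q': array([ 1.12291826e+00,  3.59539862e-01,  1.51147582e+00,  2.31186465e-05,
        1.27248492e+00, -1.15097919e-01]), 'joint_velocities': array([-0.00078211,  0.00108047, -0.00264268,  0.00084476, -0.00163553,
       -0.00031257]), 'tau': array([-2.38538247e-03, -5.27606499e+01, -2.78625941e+01, -3.29205768e-04,
        1.31395133e-02, -2.41011452e-05]), 'tool_pos': array([0.19575772, 0.56657243, 0.30301619]), 'ee_rot': array([ 4.50957671e-04,  8.14455999e-01,  5.80224539e-01, -8.40730886e-04]), 'force': array([-0.42692925,  0.07335068,  0.16662567]), 'moment': array([-0.01054864, -0.01646207, -0.01526521]), 'grip_width': 1.0015186720197842} 0.0539
scene 457.57505686413964 317.5125374725836 [[0.391, 0.778, -0.491, 1.04], [0.92, -0.326, 0.216, -0.163], [0.008, -0.536, -0.844, 0.912], [0.0, 0.0, 0.0, 1.0]]
scene bracket 0.6 [338.0, 140.0, 396.0, 201.0] [[0.52, 0.084, 0.098], [0.548, 0.16, 0.143], [0.573, 0.236, 0.168]]
scene holder 0.84 [327.0, 167.0, 386.0, 229.0] [[0.54, 0.081, 0.006], [0.575, 0.127, 0.084], [0.597, 0.201, 0.117]]
scene stand 0.59 [336.0, 141.0, 
[... 1595 characters left out ...]
, -0.047, 0.001], [0.379, -0.038, 0.051], [0.402, 0.02, 0.101]]
side tray_mid 0.67 [368.0, 217.0, 439.0, 272.0] [[0.691, -0.111, 0.003], [0.748, -0.053, 0.03], [0.809, 0.03, 0.046]]
side container 0.68 [283.0, 147.0, 316.0, 198.0] [[0.516, 0.082, 0.101], [0.545, 0.149, 0.142], [0.572, 0.234, 0.167]]
side container 0.32 [308.0, 234.0, 380.0, 327.0] [[0.504, -0.266, 0.006], [0.575, -0.215, 0.015], [0.63, -0.141, 0.167]]
wrist 283.6736229561512 322.99128904157186 [[0.327, 0.896, 0.301, 0.119], [0.945, -0.309, -0.106, 0.593], [-0.002, 0.319, -0.948, 0.372], [0.0, 0.0, 0.0, 1.0]]
wrist flask_mid 0.98 [0.0, 369.0, 53.0, 399.0] [[0.355, -0.022, 0.002], [0.367, -0.002, 0.028], [0.395, 0.003, 0.054]]
```

View pics/scene0.png

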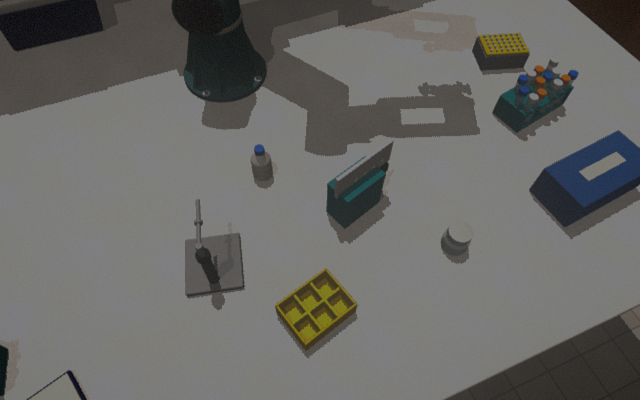

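View pics/side0.png

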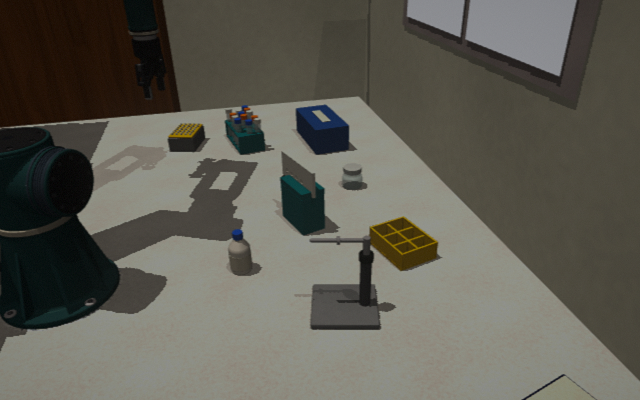

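```bash
python3 - <<'E'
import numpy as np
for n in ['scene','side']:
    d=np.load(n+'0.npz'); C=d['C'];z=d['z']>0
    X=C[z]
    def sel(x0,x1,y0,y1,z0,z1): 
        m=(X[:,0]>x0)&(X[:,0]<x1)&(X[:,1]>y0)&(X[:,1]<y1)&(X[:,2]>z0)&(X[:,2]<z1); return X[m]
    def ln(P,name):
        c=P[:,:2].mean(0); w,V=np.linalg.eigh(np.cov(P[:,:2].T)); v=V[:,1]; t=(P[:,:2]-c)@v
        print(n,name,len(P),c.round(4),v.round(4),'ang',np.degrees(np.arctan2(v[1],v[0])).round(1),'ext',(c+v*t.min()).round(4),(c+v*t.max()).round(4),'sd',w**.5,'z',P[:,2].max().round(4),np.median(P[:,2]).round(4))
    ln(sel(.45,.65,.03,.3,.160,.175),'bartop')
    ln(sel(.45,.65,.03,.3,.122,.175),'bar')
    ln(sel(.45,.7,-.3,-.1,.15,.19),'peg')
    import cv2
    B=sel(.45,.7,-.3,-.1,.008,.02); print('base',cv2.minAreaRect(B[:,:2].astype(np.float32)))
    H=sel(.45,.65,.03,.3,.112,.12); print('holder',cv2.minAreaRect(H[:,:2].astype(np.float32)))
E
```

```text
scene bartop 332 [0.5469 0.1571] [-0.3119  0.9501] ang 108.2 ext [0.5709 0.0839] [0.5202 0.2383] sd [0.00282476 0.04717311] z 0.1691 0.1656
scene bar 865 [0.5491 0.1559] [-0.3092  0.951 ] ang 108.0 ext [0.5724 0.084 ] [0.5221 0.2389] sd [0.00236583 0.04782723] z 0.1691 0.1532
scene peg 288 [ 0.5713 -0.198 ] [-0.9726  0.2323] ang 166.6 ext [ 0.6159 -0.2086] [ 0.5068 -0.1826] sd [0.00317466 0.03305684] z 0.1729 0.1668
base ((0.5692349076271057, -0.19843599200248718), (0.12071932852268219, 0.13160334527492523), 76.30033111572266)
holder ((0.5450162291526794, 0.16027866303920746), (0.06579841673374176, 0.16284458339214325), 17.985780715942383)
side bartop 165 [0.5453 0.1513] [-0.3132  0.9497] ang 108.3 ext [0.5685 0.081 ] [0.5178 0.2346] sd [0.00295242 0.04759951] z 0.1694 0.165
side bar 603 [0.5445 0.1491] [-0.3192  0.9477] ang 108.6 ext [0.5679 0.0796] [0.5159 0.2339] sd [0.00223369 0.04927509] z 0.1694 0.1486
side peg 341 [ 0.5648 -0.2013] [-0.9677  0.252 ] ang 165.4 ext [ 0.6126 -0.2138] [ 0.5063 -0.1861] sd [0.00261806 0.03404337] z 0.1719 0.1653
base ((0.5688958764076233, -0.19982695579528809), (0.1242198646068573, 0.13006167113780975), 76.01004791259766)
holder ((0.5453831553459167, 0.1568772941827774), (0.06715869158506393, 0.1616251915693283), 17.61351776123047)
```

The bracket shows at about (365,170) in the scene image, with the container at its upper-right end, and the stand at about (213,250) with the peg tip near (198,202). The balance point is at y = 68·58/146 = 27 mm, so hole_3 is the one to use. I'm moving above the bar to check it with the wrist camera.

Call:
step_arm(
  steps="-250 446 0 0.923;-250 446 0 0.923;-250 446 0 0.923;-250 446 0 0.923;-250 446 0 0.923;-250 446 0 0.923;-250 446 0 0.923;-250 446 0 0.923",
  jaw=60,
)

```text
t: 1.87
tool_pos: [0.4186, 0.3163, 0.3041]
ee_rot: [-0.0, 0.988, 0.154, 0.0]
force: [0.1, 0.8, 0.3]
grip_width: 0.7
```

Call:
step_arm(
  steps="0 0 0 0",
)

```text
t: 1.95
tool_pos: [0.4224, 0.3132, 0.3042]
ee_rot: [0.001, 0.988, 0.153, 0.002]
force: [0.2, 0.6, 1.4]
grip_width: 0.704
```

```bash
cat >> h.py <<'E'
def pose(st):
    q=st['ee_rot']; M=R.from_quat([q[1],q[2],q[3],q[0]]).as_matrix()
    return np.array(st['tool_pos']),M
def info():
    st=monitor.get_state(); p,M=pose(st)
    print('t',round(st['t'],2),'p',p.round(4),'yaw',np.degrees(np.arctan2(M[1,0],M[0,0])).round(2),'z',M[:,2].round(4),'F',np.round(st['force'],2),'q',st['q'].round(3),'g',st['grip_width'])
    return st
def totool(dw,st=None):
    p,M=pose(st or monitor.get_state()); return (M.T@np.array(dw)*1000).round(2)
E
python3 -c "
from h import *
info()"
```

```text
t 1.95 p [0.4224 0.3132 0.3042] yaw 17.6 z [ 0.0036 -0.0023 -1.    ] F [0.19 0.58 1.42] q [ 0.509  0.251  1.669 -0.004  1.219  0.203] g 0.7038806233913972
```

Call:
step_arm(
  steps="69 156 0 -0.008;69 156 0 -0.008;69 156 0 -0.008;69 156 0 -0.008;69 156 0 -0.008;69 156 0 -0.008;69 156 0 -0.008",
)

```text
t: 2.53
tool_pos: [0.5311, 0.1912, 0.3036]
ee_rot: [-0.0, 0.987, 0.16, -0.001]
force: [-0.3, 0.7, -0.9]
grip_width: 0.7
```

```bash
python3 - <<'E'
from h import *
st=info()
p=eyes.read_camera('wrist'); cv2.imwrite('pics/w1.png',p['color']); C=cloud(p,st); np.savez('w1.npz',C=C,col=p['color'],z=p['z_map'])
print(np.round(p['hand_eye'],3).tolist())
X=C[p['z_map']>0]
P=X[(X[:,2]>.158)&(X[:,2]<.175)&(X[:,0]>.45)&(X[:,0]<.65)&(X[:,1]>.05)&(X[:,1]<.27)]
c=P[:,:2].mean(0); w,V=np.linalg.eigh(np.cov(P[:,:2].T)); v=V[:,1]*np.sign(V[1,1]); n=np.array([v[1],-v[0]])
t=(P[:,:2]-c)@v; s=(P[:,:2]-c)@n
print(len(P),c,np.degrees(np.arctan2(v[1],v[0])),'y ext',c+v*t.min(),c+v*t.max(),t.min(),t.max(),'x ext',s.min(),s.max(),np.percentile(s,[5,95]),'z',np.percentile(P[:,2],[5,50,95]))
E
```

```text
t 2.53 p [0.5311 0.1912 0.3036] yaw 18.45 z [-1.2e-03  4.0e-04 -1.0e+00] F [-0.29  0.65 -0.95] q [ 2.230e-01  3.090e-01  1.588e+00  1.000e-03  1.246e+00 -9.900e-02] g 0.6996763151372861
[[1.0, -0.0, -0.0, 0.0], [0.0, 0.948, 0.319, -0.081], [0.0, -0.319, 0.948, -0.069], [0.0, 0.0, 0.0, 1.0]]
1742 [0.5430866  0.16940894] 108.16987693155707 y ext [0.57123546 0.08364175] [0.52103047 0.23661208] -0.09026832550700215 0.07073000591127229 x ext -0.004002965863371627 0.004038196092567679 [-0.00362453  0.00361165] z [0.16413268 0.16526037 0.16622679]
```

View pics/w1.png

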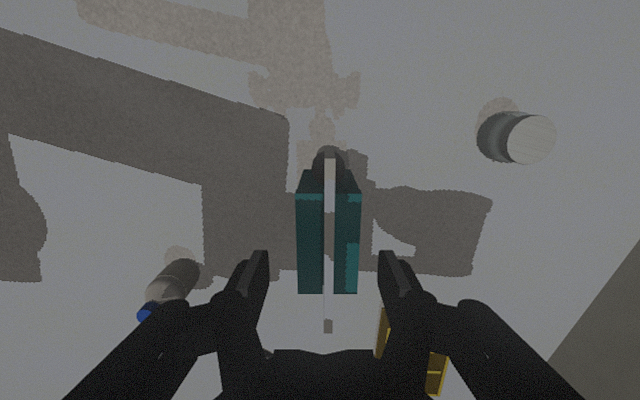

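The bar is edge-on at col 328, rows 150–330, with the container at the top. The wrist fit gives its centre at (0.546, 0.160) and its yaw at 18.2°. I'll settle there before descending.

Call:
step_arm(
  steps="0 0 0 0;0 0 0 0;0 0 0 0",
)

```text
t: 2.83
tool_pos: [0.5307, 0.1922, 0.304]
ee_rot: [-0.0, 0.987, 0.162, -0.0]
force: [0.0, 0.4, 0.1]
grip_width: 0.698
```

```bash
python3 - <<'E'
from h import *
st=info()
p=eyes.read_camera('wrist'); C=cloud(p,st)
X=C[p['z_map']>0]
P=X[(X[:,2]>.158)&(X[:,2]<.175)&(X[:,0]>.45)&(X[:,0]<.65)&(X[:,1]>.05)&(X[:,1]<.27)]
c=P[:,:2].mean(0); w,V=np.linalg.eigh(np.cov(P[:,:2].T)); v=V[:,1]*np.sign(V[1,1])
t=(P[:,:2]-c)@v; m=c+v*(t.min()+t.max())/2; g=m+.027*v
print(t.max()-t.min(),m,np.degrees(np.arctan2(v[1],v[0])),'z',np.percentile(P[:,2],[5,50,95]),g, totool([*(g-st['tool_pos'][:2]),.2079-st['tool_pos'][2]],st))
E
```

```text
t 2.83 p [0.5307 0.1922 0.304 ] yaw 18.61 z [-2.e-04  0.e+00 -1.e+00] F [0.02 0.41 0.08] q [ 0.225  0.308  1.588  0.     1.246 -0.1  ] g 0.6984371544214162
0.160779470995095 [0.54608407 0.16013407] 108.17662909637241 z [0.16405308 0.1651813  0.16621635] [0.53766149 0.18578675] [ 4.59  8.27 96.08]
```

Call:
step_arm(
  steps="4.6 8.3 10 0.0075;4.6 8.3 40 0.0075;4.6 8.3 60 0.0075;4.6 8.3 75 0.0075;4.6 8.3 86 0.0075;4.6 8.3 92 0.0075;4.6 8.3 96 0.0075;4.6 8.3 96 0.0075",
  jaw=40,
)

```text
t: 3.55
tool_pos: [0.5385, 0.1846, 0.2074]
ee_rot: [0.0, 0.988, 0.157, -0.0]
force: [-0.8, 0.1, -0.4]
grip_width: 0.465
```

```bash
python3 - <<'E'
from h import *
st=info()
p=eyes.read_camera('wrist'); cv2.imwrite('pics/w2.png',p['color'])
E
```

```text
t 3.55 p [0.5385 0.1846 0.2074] yaw 18.07 z [-6.e-04 -3.e-04 -1.e+00] F [-0.8   0.14 -0.35] q [ 0.209  0.42   1.685 -0.     1.038 -0.106] g 0.4647795526609601
```

View pics/w2.png

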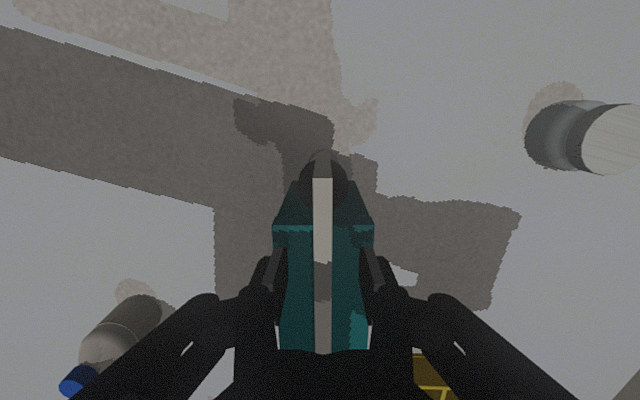

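The bar sits between the pads at about col 323, so I'll close the gripper.

Call:
step_arm(
  steps="0 0 0 0;0 0 0 0;0 0 0 0;0 0 0 0;0 0 0 0;0 0 0 0;0 0 0 0",
  jaw=0,
  force=60,
)

```text
t: 4.18
tool_pos: [0.5387, 0.1847, 0.2088]
ee_rot: [0.0, 0.988, 0.157, 0.0]
force: [-2.0, 0.6, 6.3]
grip_width: 0.085
```

Call:
step_arm(
  steps="0 0 -3 0;0 0 -8 0;0 0 -14 0;0 0 -22 0;0 0 -32 0;0 0 -42 0;0 0 -50 0;0 0 -50 0",
)

```text
t: 4.85
tool_pos: [0.5397, 0.1849, 0.2604]
ee_rot: [-0.0, 0.988, 0.157, 0.002]
force: [0.5, 0.8, -1.1]
grip_width: 0.084
```

```bash
python3 - <<'E'
from h import *
st=info()
p=eyes.read_camera('wrist'); cv2.imwrite('pics/w3.png',p['color']); C=cloud(p,st); np.savez('w3.npz',C=C,col=p['color'],z=p['z_map'])
p=eyes.read_camera('side'); cv2.imwrite('pics/s3.png',cv2.resize(p['color'][100:340,180:480],None,fx=2.5,fy=2.5))
E
```

```text
t 4.85 p [0.5397 0.1849 0.2604] yaw 18.08 z [ 4.e-03  8.e-04 -1.e+00] F [ 0.51  0.83 -1.1 ] q [ 0.209  0.358  1.63  -0.     1.149 -0.106] g 0.08423178158349752
```

View pics/s3.png

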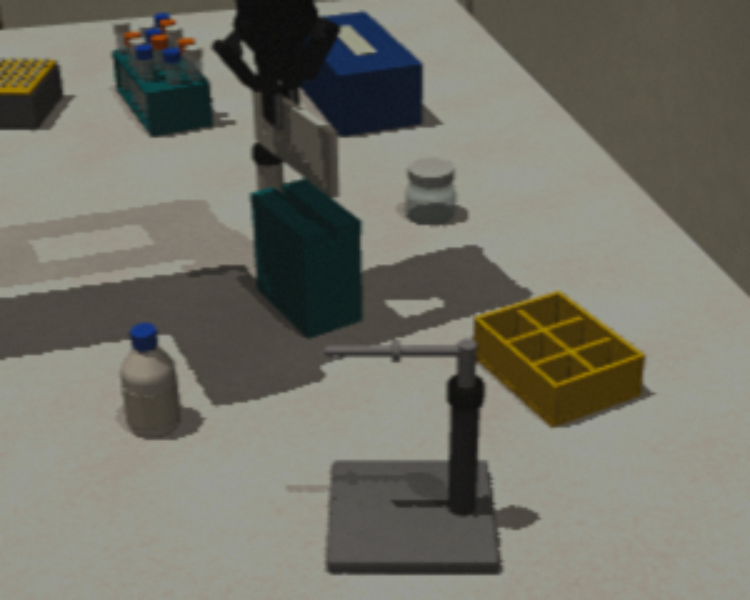

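View pics/w3.png

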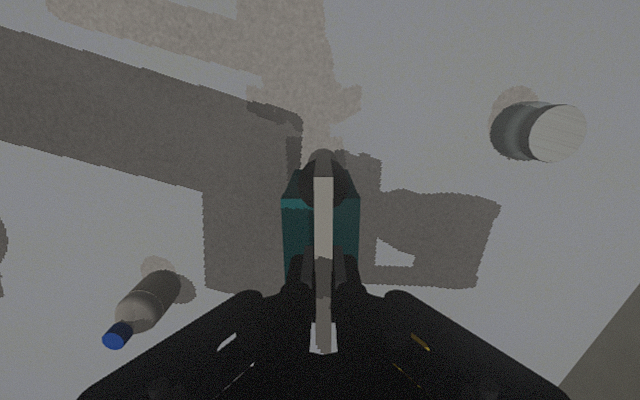

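The bracket is held level and is clear of the slot. I'll lift it so the container clears the holder, then move it to in front of the peg tip.

Call:
step_arm(
  steps="0 0 -20 0;0 0 -45 0;0 0 -65 0;-20 35 -65 0.12;-40 71 -65 0.24;-60 106 -65 0.36;-80 142 -65 0.46;-100 177 -65 0.558",
)

```text
t: 5.62
tool_pos: [0.4973, -0.0161, 0.3224]
ee_rot: [0.0, 0.992, -0.123, -0.0]
force: [0.2, -0.0, -1.0]
grip_width: 0.081
```

```bash
python3 - <<'E'
from h import *
st=info()
print(totool([.4671-st['tool_pos'][0],-.1740-st['tool_pos'][1],.325-st['tool_pos'][2]],st))
E
```

```text
t 5.62 p [ 0.4973 -0.0161  0.3224] yaw -14.14 z [-9.e-04 -1.e-04 -1.e+00] F [ 0.2  -0.02 -0.99] q [-0.171  0.193  1.7   -0.     1.249  0.076] g 0.08132077050024379
[  9.29 160.48  -2.57]
```

Call:
step_arm(
  steps="2 30 0 0;4 65 0 0;6 98 0 0;8 125 0 0;9 144 0 0;9 154 0 0;9 158 0 0;9 158 0 0",
)

```text
t: 6.28
tool_pos: [0.4689, -0.1703, 0.3225]
ee_rot: [-0.0, 0.993, -0.122, -0.0]
force: [-0.7, -0.8, -1.0]
grip_width: 0.081
```

Call:
step_arm(
  steps="0 0 0 0;0 0 0 0",
)

```text
t: 6.45
tool_pos: [0.4693, -0.169, 0.3228]
ee_rot: [-0.0, 0.993, -0.12, -0.0]
force: [-0.2, 0.3, -1.6]
grip_width: 0.076
```

```bash
python3 - <<'E'
from h import *
st=info()
p=eyes.read_camera('wrist'); cv2.imwrite('pics/w4.png',p['color']); C=cloud(p,st); np.savez('w4.npz',C=C,col=p['color'],z=p['z_map'])
p=eyes.read_camera('side'); cv2.imwrite('pics/s4.png',cv2.resize(p['color'][100:340,180:480],None,fx=2.5,fy=2.5)); C=cloud(p);np.savez('s4.npz',C=C,z=p['z_map'],T=Tcw(p))
E
```

```text
t 6.45 p [ 0.4693 -0.169   0.3228] yaw -13.83 z [-3.e-04  6.e-04 -1.e+00] F [-0.21  0.34 -1.61] q [-0.484  0.194  1.697  0.     1.25  -0.243] g 0.07646390028295696
```

View pics/s4.png

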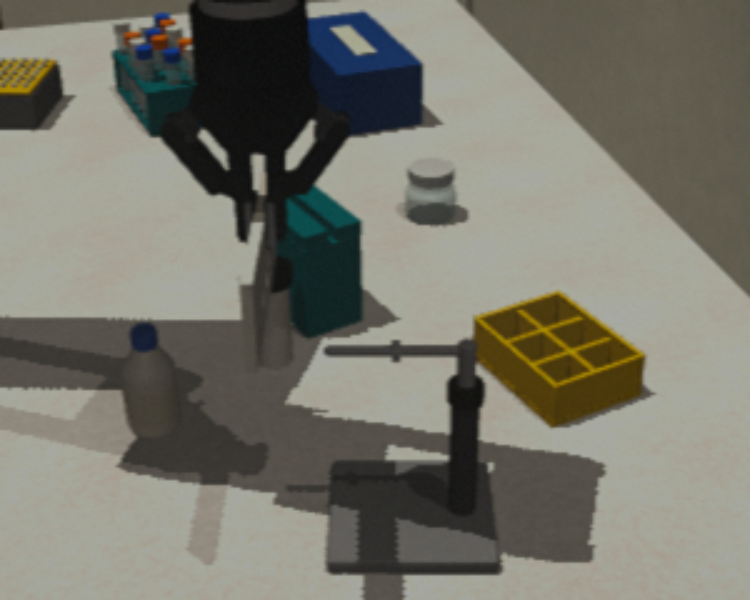

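View pics/w4.png

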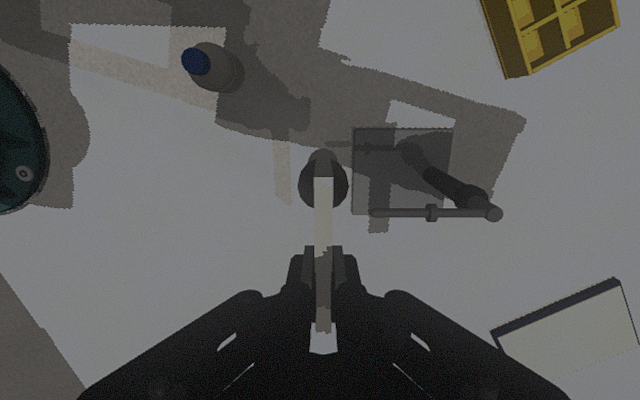

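```bash
python3 - <<'E'
import numpy as np
yaw=np.radians(-13.85)
for n in ['w4','s4','scene0','side0']:
    d=np.load(n+'.npz'); C=d['C']; X=C[d['z']>0]
    c0=np.array([.5691,-.1991]); ex=np.array([np.cos(yaw),np.sin(yaw)]); ey=np.array([-ex[1],ex[0]])
    S=np.c_[(X[:,:2]-c0)@ex,(X[:,:2]-c0)@ey,X[:,2]]
    for nm,a,b in [('front',-62,-20),('rear',-10,30),('collar',-16,-11)]:
        P=S[(S[:,0]>a/1e3)&(S[:,0]<b/1e3)&(abs(S[:,1])<.015)&(S[:,2]>.14)&(S[:,2]<.19)]
        if len(P)<5: continue
        # view dir fit: circle fit fixed radius 4
        from scipy.optimize import least_squares
        r=4 if nm!='collar' else 8
        f=lambda v: np.hypot(P[:,1]*1e3-v[0]-v[2]*(P[:,0]-P[:,0].mean())*1e3,P[:,2]*1e3-v[1])-r
        o=least_squares(f,[0,P[:,2].max()*1e3-r,0],loss='soft_l1')
        print(n,nm,len(P),'y',np.percentile(P[:,1],[2,50,98]).round(4),'z',np.percentile(P[:,2],[2,50,98]).round(4),'fit y,z,slope',o.x.round(3),'rms',np.std(f(o.x)).round(2))
    P=S[(S[:,0]>-.09)&(S[:,0]<-.03)&(abs(S[:,1])<.012)&(S[:,2]>.15)&(S[:,2]<.19)]
    print(n,'tip x',P[:,0].min())
d=np.load('w4.npz'); C=d['C'];X=C[d['z']>0]
ex=np.array([np.cos(yaw),np.sin(yaw)]); ey=np.array([-ex[1],ex[0]])
S=np.c_[(X[:,:2]-[.4693,-.169])@ex,(X[:,:2]-[.4693,-.169])@ey,X[:,2]-.3228]
P=S[(abs(S[:,0])<.012)&(S[:,1]<.07)&(S[:,1]>-.13)&(S[:,2]>-.06)&(S[:,2]<-.03)]
P=P[(P[:,1]>.02)|(P[:,1]<-.03)]
print(P[:,1].min(),P[:,1].max(),np.polyfit(P[:,1],P[:,2],1),np.polyfit(P[:,1],P[:,0],1))
for a in np.arange(-.12,.07,.01):
    Q=P[(P[:,1]>a)&(P[:,1]<a+.01)]
    if len(Q): print(a.round(2),len(Q),np.median(Q,0).round(4))
E
```

```text
w4 front 444 y [-0.0014  0.0027  0.0053] z [0.1622 0.1655 0.1673] fit y,z,slope [1.07500e+00 1.62317e+02 2.00000e-03] rms 0.57
w4 rear 428 y [-0.0016  0.0028  0.008 ] z [0.1622 0.1657 0.1702] fit y,z,slope [3.88600e+00 1.68478e+02 1.70000e-02] rms 1.48
w4 collar 139 y [-0.0055  0.0035  0.0091] z [0.1576 0.1665 0.1707] fit y,z,slope [  0.225 161.367   1.086] rms 1.65
w4 tip x -0.063752405069
s4 front 115 y [-0.0053 -0.0029  0.0011] z [0.1594 0.1651 0.1683] fit y,z,slope [-4.95000e-01  1.63287e+02 -1.20000e-02] rms 1.08
s4 rear 92 y [-0.0087 -0.0029  0.0019] z [0.1611 0.1657 0.1702] fit y,z,slope [-6.92000e-01  1.63535e+02  6.30000e-02] rms 1.53
s4 collar 25 y [-0.0094 -0.0052  0.0001] z [0.1576 0.1672 0.1719] fit y,z,slope [  0.707 162.974  -0.392] rms 1.17
s4 tip x -0.06423727291516243
scene0 front 75 y [-0.0021  0.0018  0.0048] z [0.1639 0.1665 0.1691] fit y,z,slope [9.36000e-01 1.63696e+02 1.40000e-02] rms 1.06
scene0 rear 96 y [-0.0051  0.0015  0.0074] z [0.1622 0.1666 0.1716] fit y,z,slope [ 8.45000e-01  1.64151e+02 -2.40000e-02] rms 1.61
scene0 collar 20 y [-0.0059  0.0022  0.0089] z [0.1658 0.169  0.1718] fit y,z,slope [  1.258 162.868   0.193] rms 1.13
scene0 tip x -0.06439386935286323
side0 front 115 y [-0.0058 -0.0026  0.0024] z [0.1594 0.1651 0.1683] fit y,z,slope [-4.55000e-01  1.63478e+02  9.00000e-03] rms 1.14
side0 rear 93 y [-0.0085 -0.0025  0.0015] z [0.1613 0.1656 0.1705] fit y,z,slope [ -4.354 167.83   -0.   ] rms 1.55
side0 collar 26 y [-0.0093 -0.0064  0.0014] z [0.1582 0.167  0.1708] fit y,z,slope [-9.40000e-02  1.62608e+02  2.49000e-01] rms 1.33
side0 tip x -0.06409393038389737
-0.038005320492464675 0.055277239108184856 [-0.02380627 -0.04352021] [0.00113286 0.00036508]
-0.04 184 [ 0.0004 -0.0336 -0.0437]
0.02 370 [ 0.0002  0.0252 -0.0436]
0.03 379 [ 0.0002  0.035  -0.0437]
0.04 447 [ 0.0006  0.0452 -0.0436]
0.05 380 [ 0.0002  0.0541 -0.0442]
```

The peg shows at row 213, cols 370–495 in the wrist image. Fits from three cameras put its centre line at about z 163 mm, and they disagree by about 1 mm sideways. I'll measure it by touch with the bracket itself: the lower edge on the peg for height, then the lid's side for y.

Call:
step_arm(
  steps="15 2 0 0;35 4 0 0;50 6 5 0;57 6 15 0;59 6 25 0;59 6 33 0;59 6 38 0;59 6 40 0",
)

```text
t: 7.22
tool_pos: [0.5234, -0.1892, 0.2812]
ee_rot: [-0.001, 0.993, -0.121, -0.002]
force: [-0.3, 0.4, -1.5]
grip_width: 0.085
```

Call:
step_arm(
  steps="0 0 0 0;0 0 0 0;0 0 0 0;0 0 0 0",
)

```text
t: 7.55
tool_pos: [0.5251, -0.1903, 0.2835]
ee_rot: [0.0, 0.993, -0.121, 0.0]
force: [0.1, 0.0, -1.4]
grip_width: 0.08
```

```bash
cat >> h.py <<'E'
def stand():
    st=info(); p,M=pose(st); a=np.radians(-13.85); ex=np.array([np.cos(a),np.sin(a)]); ey=np.array([-ex[1],ex[0]])
    d=p[:2]-[.5691,-.1991]; f=np.array(st['force']); print('STAND TCP mm',(d@ex*1e3).round(2),(d@ey*1e3).round(2),(p[2]*1e3).round(2),'F',(f[:2]@ex).round(2),(f[:2]@ey).round(2),f[2].round(2)); return st
E
python3 -c "
from h import *
st=stand()
p=eyes.read_camera('side'); cv2.imwrite('pics/s5.png',cv2.resize(p['color'][100:340,180:480],None,fx=2.5,fy=2.5))
p=eyes.read_camera('wrist'); cv2.imwrite('pics/w5.png',p['color'])
"
```

```text
t 7.55 p [ 0.5251 -0.1903  0.2835] yaw -13.9 z [ 9.e-04 -6.e-04 -1.e+00] F [ 0.12  0.   -1.39] q [-0.471  0.319  1.627 -0.     1.195 -0.229] g 0.08049202983873467
STAND TCP mm -44.83 -2.01 283.53 F 0.12 0.03 -1.39
```

View pics/s5.png

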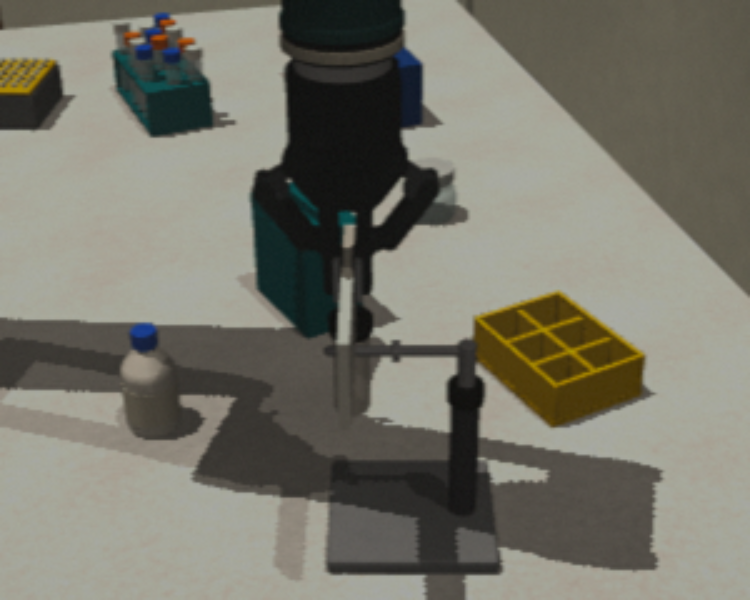

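View pics/w5.png

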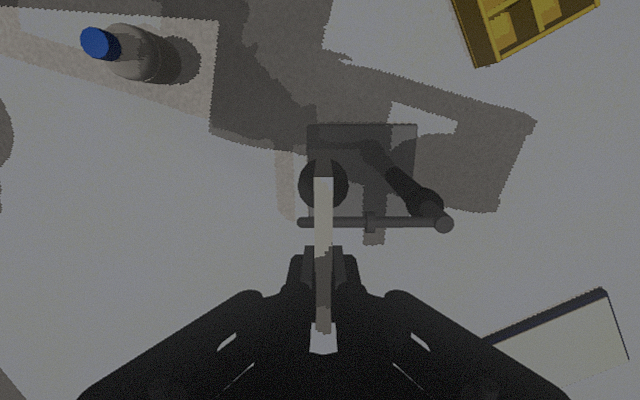

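The bar is above the peg at about x = -45, with the tip showing left of the bar at (303,222). I'll creep down.

Call:
step_arm(
  steps="0 0 0.6 0;0 0 1.2 0;0 0 1.8 0;0 0 2.4 0;0 0 3.0 0;0 0 3.6 0;0 0 4.2 0;0 0 4.8 0",
)

```text
t: 8.32
tool_pos: [0.525, -0.1902, 0.278]
ee_rot: [0.0, 0.993, -0.121, -0.0]
force: [0.3, -0.1, -1.0]
grip_width: 0.082
```

Call:
step_arm(
  steps="0 0 0.3 0;0 0 0.6 0;0 0 0.9 0;0 0 1.2 0",
)

```text
t: 8.65
tool_pos: [0.525, -0.1902, 0.2769]
ee_rot: [0.0, 0.993, -0.121, 0.0]
force: [0.4, -0.5, -1.5]
grip_width: 0.082
```

Call:
step_arm(
  steps="0 0 0.3 0;0 0 0.6 0;0 0 0.9 0",
)

```text
t: 8.9
tool_pos: [0.525, -0.1902, 0.276]
ee_rot: [0.0, 0.993, -0.121, -0.0]
force: [0.1, 0.3, -1.1]
grip_width: 0.074
```

Call:
step_arm(
  steps="0 0 0.3 0;0 0 0.6 0;0 0 0.6 0",
)

```text
t: 9.15
tool_pos: [0.5251, -0.1902, 0.2758]
ee_rot: [0.0, 0.993, -0.121, 0.0]
force: [-0.5, -0.4, 2.0]
grip_width: 0.079
```

Call:
step_arm(
  steps="0 0 0.3 0;0 0 0.5 0;0 0 0.5 0",
)

```text
t: 9.4
tool_pos: [0.5251, -0.1902, 0.2756]
ee_rot: [0.0, 0.993, -0.121, 0.0]
force: [-1.2, 1.1, 5.7]
grip_width: 0.078
```

Contact came at TCP z ≈ 275.8 mm. I'll lift 4.5 mm and touch the lid's side to the peg.

Call:
step_arm(
  steps="0 0 -2 0;0 0 -4 0;0 0 -5 0;0 0.6 -5 0;0 1.2 -5 0;0 1.9 -5 0;0 2.6 -5 0;0 3.3 -5 0",
)

```text
t: 10.07
tool_pos: [0.5242, -0.1934, 0.2798]
ee_rot: [0.0, 0.993, -0.121, -0.0]
force: [0.5, 0.4, -1.3]
grip_width: 0.084
```

Call:
step_arm(
  steps="0 0.6 0 0;0 1.2 0 0;0 1.8 0 0;0 2.4 0 0;0 2.4 0 0",
)

```text
t: 10.48
tool_pos: [0.5236, -0.1958, 0.2799]
ee_rot: [0.0, 0.993, -0.121, 0.0]
force: [-0.3, 0.3, -1.5]
grip_width: 0.082
```

```bash
python3 -c "
from h import *
st=stand()"
```

```text
t 10.48 p [ 0.5236 -0.1958  0.2799] yaw -13.9 z [ 0.e+00 -2.e-04 -1.e+00] F [-0.3   0.3  -1.47] q [-0.481  0.324  1.629 -0.     1.188 -0.239] g 0.08161539803445297
STAND TCP mm -44.94 -7.7 279.94 F -0.36 0.22 -1.47
```

Call:
step_arm(
  steps="0 0.4 0 0;0 0.8 0 0;0 1.2 0 0;0 1.2 0 0",
)

```text
t: 10.82
tool_pos: [0.5233, -0.1969, 0.2799]
ee_rot: [0.0, 0.993, -0.121, -0.0]
force: [-0.3, 0.4, -1.9]
grip_width: 0.085
```

Call:
step_arm(
  steps="0 0.3 0 0;0 0.6 0 0;0 0.6 0 0",
)

```text
t: 11.07
tool_pos: [0.5232, -0.1975, 0.2799]
ee_rot: [0.0, 0.993, -0.121, -0.0]
force: [-0.6, 0.4, -2.3]
grip_width: 0.085
```

Call:
step_arm(
  steps="0 0.3 0 0;0 0.6 0 0;0 0.6 0 0",
)

```text
t: 11.32
tool_pos: [0.5231, -0.1981, 0.2799]
ee_rot: [0.0, 0.993, -0.121, 0.0]
force: [-0.5, 0.1, -1.4]
grip_width: 0.083
```

Call:
step_arm(
  steps="0 0.3 0 0;0 0.6 0 0;0 0.6 0 0",
)

```text
t: 11.57
tool_pos: [0.5229, -0.1987, 0.2799]
ee_rot: [0.0, 0.993, -0.121, -0.0]
force: [-0.1, -0.6, -1.4]
grip_width: 0.08
```

Call:
step_arm(
  steps="0 0.3 0 0;0 0.6 0 0;0 0.6 0 0",
)

```text
t: 11.82
tool_pos: [0.5228, -0.1991, 0.2799]
ee_rot: [-0.0, 0.993, -0.121, -0.0]
force: [0.3, 0.8, -1.4]
grip_width: 0.084
```

```bash
python3 -c "
from h import *
st=stand(); print(st['moment'])"
```

```text
t 11.82 p [ 0.5228 -0.1991  0.2799] yaw -13.9 z [ 0.e+00  3.e-04 -1.e+00] F [ 0.28  0.79 -1.36] q [-0.487  0.324  1.629  0.     1.189 -0.245] g 0.08371072296165134
STAND TCP mm -44.99 -11.06 279.9 F 0.09 0.83 -1.36
[ 0.18149611 -0.03960068 -0.06045429]
```

Call:
step_arm(
  steps="0 0.2 0 0;0 0.4 0 0;0 0.4 0 0",
)

```text
t: 12.07
tool_pos: [0.5227, -0.1993, 0.2799]
ee_rot: [-0.0, 0.993, -0.121, 0.0]
force: [1.1, 2.2, -1.6]
grip_width: 0.082
```

```bash
python3 -c "
from h import *
st=stand(); print(st['moment'])"
```

```text
t 12.07 p [ 0.5227 -0.1993  0.2799] yaw -13.9 z [ 1.e-04  6.e-04 -1.e+00] F [ 1.13  2.23 -1.62] q [-4.880e-01  3.240e-01  1.629e+00  1.000e-03  1.189e+00 -2.460e-01] g 0.08163527468453478
STAND TCP mm -44.98 -11.28 279.89 F 0.56 2.43 -1.62
[ 0.44910547 -0.10136128  0.00954236]
```

Contact came at TCP y ≈ -10.9, which agrees with vision. The target is therefore TCP y = -0.9 and z = 249.8. I'll back off, go past the tip and lower to hole height.

Call:
step_arm(
  steps="0 -3 -2 0;0 -8 -4 0;-5 -10.4 -4 0;-15 -10.4 -4 0;-26 -10.4 -4 0;-34 -10.4 -4 0;-39 -10.4 -4 0;-40 -10.4 -4 0",
)

```text
t: 12.73
tool_pos: [0.4847, -0.1794, 0.2839]
ee_rot: [-0.0, 0.993, -0.121, -0.001]
force: [-0.7, -0.2, -2.8]
grip_width: 0.08
```

Call:
step_arm(
  steps="0 0 5 0;0 0 14 0;0 0 23 0;0 0 30 0;0 0 33 0;0 0 34 0;0 0 34 0;0 0 34 0",
)

```text
t: 13.4
tool_pos: [0.4866, -0.18, 0.2499]
ee_rot: [0.0, 0.993, -0.121, 0.0]
force: [-0.6, 0.4, -1.3]
grip_width: 0.083
```

```bash
python3 -c "
from h import *
st=stand()
p=eyes.read_camera('side'); cv2.imwrite('pics/s6.png',cv2.resize(p['color'][150:310,230:430],None,fx=3.7,fy=3.7))
p=eyes.read_camera('wrist'); cv2.imwrite('pics/w6.png',p['color'])
"
```

```text
t 13.4 p [ 0.4866 -0.18    0.2499] yaw -13.9 z [ 0.e+00 -1.e-04 -1.e+00] F [-0.57  0.41 -1.28] q [-0.487  0.302  1.75  -0.     1.09  -0.245] g 0.08312948606710459
STAND TCP mm -84.71 -1.19 249.92 F -0.65 0.26 -1.28
```

View pics/s6.png

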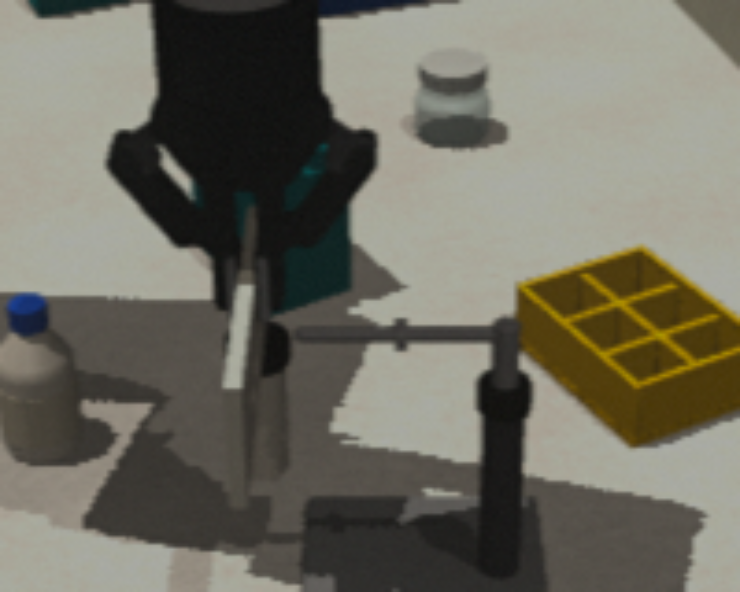

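View pics/w6.png

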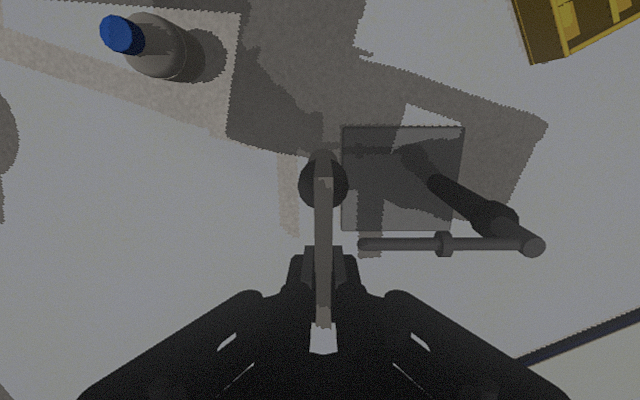

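The peg tip is at (298,333) in the side crop, level with the hole zone. I'll go forward slowly.

Call:
step_arm(
  steps="3 -0.3 0 0;6 -0.3 0 0;9 -0.3 0 0;10.5 -0.3 0 0;11.2 -0.3 0 0;11.9 -0.3 0 0;12.6 -0.3 0 0;13.3 -0.3 0 0",
)

```text
t: 14.17
tool_pos: [0.4993, -0.1827, 0.2499]
ee_rot: [0.0, 0.993, -0.121, -0.0]
force: [-0.1, 0.8, -1.5]
grip_width: 0.082
```

Call:
step_arm(
  steps="0.6 0 0 0;1.2 0 0 0;1.8 0 0 0;2.4 0 0 0;2.4 0 0 0",
)

```text
t: 14.58
tool_pos: [0.5018, -0.1834, 0.25]
ee_rot: [0.0, 0.993, -0.121, 0.0]
force: [-0.4, 0.0, -1.5]
grip_width: 0.084
```

Call:
step_arm(
  steps="0.5 0 0 0;1 0 0 0;1.5 0 0 0;2 0 0 0;2 0 0 0",
)

```text
t: 15.0
tool_pos: [0.5037, -0.1839, 0.2499]
ee_rot: [0.0, 0.993, -0.121, 0.0]
force: [0.2, 0.1, -1.7]
grip_width: 0.084
```

```bash
python3 -c "
from h import *
st=stand(); print(st['moment'])"
```

```text
t 15.0 p [ 0.5037 -0.1839  0.2499] yaw -13.89 z [ 1.e-04 -2.e-04 -1.e+00] F [ 0.21  0.07 -1.67] q [-0.479  0.325  1.713 -0.     1.103 -0.236] g 0.08443612491828906
STAND TCP mm -67.12 -0.88 249.94 F 0.19 0.12 -1.67
[-0.01960125  0.01526113  0.01296645]
```

Call:
step_arm(
  steps="0.6 0 0 0;1.2 0 0 0;1.8 0 0 0;2.4 0 0 0;2.4 0 0 0",
)

```text
t: 15.42
tool_pos: [0.5061, -0.1845, 0.2499]
ee_rot: [0.0, 0.993, -0.121, 0.0]
force: [-0.1, 0.3, -1.6]
grip_width: 0.083
```

Call:
step_arm(
  steps="0.6 0 0 0;1.2 0 0 0;1.8 0 0 0;2.4 0 0 0;3 0 0 0;3 0 0 0",
)

```text
t: 15.92
tool_pos: [0.509, -0.1852, 0.2499]
ee_rot: [0.0, 0.993, -0.121, 0.0]
force: [1.1, -1.6, 0.0]
grip_width: 0.085
```

Call:
step_arm(
  steps="0.6 0 0 0;1.2 0 0 0;1.8 0 0 0;2.4 0 0 0;3 0 0 0;3.6 0 0 0;4.2 0 0 0;4.8 0 0 0",
)

```text
t: 16.58
tool_pos: [0.5136, -0.1863, 0.2499]
ee_rot: [0.0, 0.993, -0.121, -0.0]
force: [-0.3, 0.4, -1.1]
grip_width: 0.082
```

```bash
python3 -c "
from h import *
st=stand(); print(st['moment'])
p=eyes.read_camera('side'); cv2.imwrite('pics/s7.png',cv2.resize(p['color'][150:310,230:430],None,fx=3.7,fy=3.7))
"
```

```text
t 16.58 p [ 0.5136 -0.1863  0.2499] yaw -13.9 z [-0.e+00 -1.e-04 -1.e+00] F [-0.32  0.37 -1.13] q [-0.474  0.339  1.692 -0.     1.111 -0.232] g 0.08181137878922021
STAND TCP mm -56.99 -0.89 249.93 F -0.4 0.28 -1.13
[0.00551609 0.04226324 0.01442204]
```

View pics/s7.png

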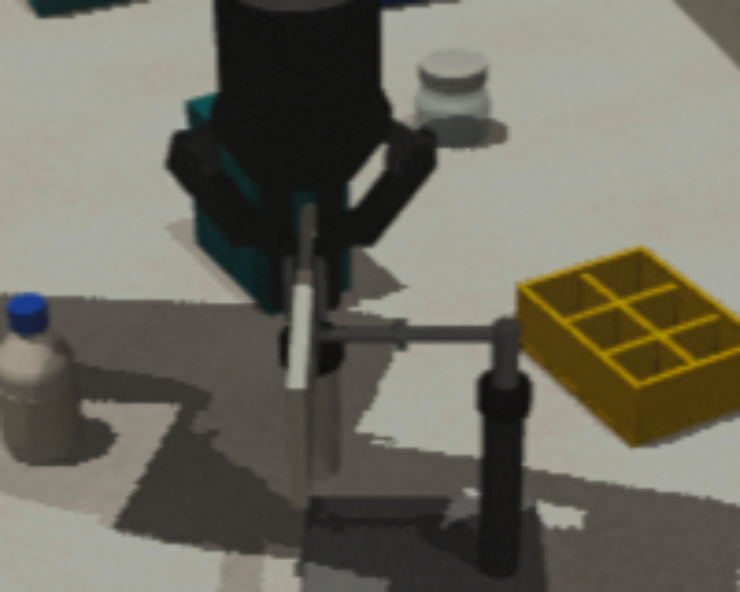

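It's threaded with no force. I'll slide on toward the collar under 10 mm/s.

Call:
step_arm(
  steps="0.7 0 0 0;1.4 0 0 0;2.1 0 0 0;2.8 0 0 0;3.5 0 0 0;4.2 0 0 0;4.9 0 0 0;5.6 0 0 0",
)

```text
t: 17.3
tool_pos: [0.519, -0.1876, 0.2499]
ee_rot: [0.0, 0.993, -0.121, -0.0]
force: [-0.2, 0.3, -2.0]
grip_width: 0.08
```

Call:
step_arm(
  steps="0.7 0 0 0;1.4 0 0 0;2.1 0 0 0;2.8 0 0 0;3.5 0 0 0;4.2 0 0 0;4.9 0 0 0;5.6 0 0 0",
)

```text
t: 17.97
tool_pos: [0.5244, -0.189, 0.2499]
ee_rot: [0.0, 0.993, -0.121, -0.0]
force: [-0.0, 0.6, -2.4]
grip_width: 0.081
```

Call:
step_arm(
  steps="0.7 0 0 0;1.4 0 0 0;2.1 0 0 0;2.8 0 0 0;3.5 0 0 0;4.2 0 0 0;4.9 0 0 0;5.6 0 0 0",
)

```text
t: 18.63
tool_pos: [0.5298, -0.1903, 0.2499]
ee_rot: [0.0, 0.993, -0.121, -0.0]
force: [-0.0, 1.3, -1.5]
grip_width: 0.082
```

Call:
step_arm(
  steps="0.7 0 0 0;1.4 0 0 0;2.1 0 0 0;2.8 0 0 0;3.5 0 0 0;4.2 0 0 0;4.9 0 0 0;5.6 0 0 0",
)

```text
t: 19.3
tool_pos: [0.5353, -0.1917, 0.2499]
ee_rot: [0.0, 0.993, -0.121, -0.0]
force: [-0.2, 0.3, -1.9]
grip_width: 0.085
```

Call:
step_arm(
  steps="0.7 0 0 0;1.4 0 0 0;2.1 0 0 0;2.8 0 0 0;3.5 0 0 0;4.2 0 0 0;4.9 0 0 0;5.6 0 0 0",
)

```text
t: 19.97
tool_pos: [0.5408, -0.193, 0.2499]
ee_rot: [0.0, 0.993, -0.121, 0.0]
force: [-0.1, -0.5, -1.4]
grip_width: 0.082
```

```bash
python3 -c "
from h import *
st=stand(); print(st['moment'])
p=eyes.read_camera('wrist'); cv2.imwrite('pics/w8.png',p['color'])
p=eyes.read_camera('side'); cv2.imwrite('pics/s8.png',cv2.resize(p['color'][150:310,230:430],None,fx=3.7,fy=3.7))
"
```

```text
t 19.97 p [ 0.5408 -0.193   0.2499] yaw -13.89 z [-0.e+00 -1.e-04 -1.e+00] F [-0.12 -0.53 -1.36] q [-0.463  0.376  1.631 -0.     1.135 -0.221] g 0.08206344195801239
STAND TCP mm -28.96 -0.89 249.94 F 0.01 -0.54 -1.36
[0.0010125  0.0506683  0.05782639]
```

View pics/s8.png

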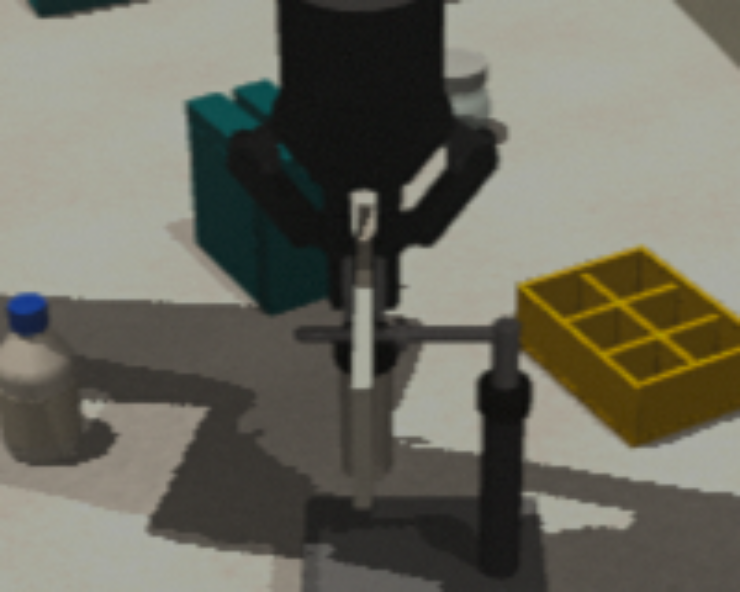

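Call:
step_arm(
  steps="0.7 0 0 0;1.4 0 0 0;2.1 0 0 0;2.8 0 0 0;3.5 0 0 0;4.2 0 0 0;4.9 0 0 0;5.6 0 0 0",
)

```text
t: 20.73
tool_pos: [0.5462, -0.1944, 0.2499]
ee_rot: [0.0, 0.993, -0.121, -0.0]
force: [0.1, -0.3, -2.2]
grip_width: 0.083
```

Call:
step_arm(
  steps="0.4 0 0 0;0.8 0 0 0;1.2 0 0 0;1.6 0 0 0;2 0 0 0",
)

```text
t: 21.15
tool_pos: [0.5481, -0.1949, 0.2499]
ee_rot: [0.0, 0.993, -0.121, -0.0]
force: [0.5, 1.0, -1.3]
grip_width: 0.086
```

Call:
step_arm(
  steps="0.3 0 0 0;0.6 0 0 0;0.9 0 0 0;0.9 0 0 0",
)

```text
t: 21.48
tool_pos: [0.549, -0.1951, 0.2499]
ee_rot: [0.0, 0.993, -0.121, 0.0]
force: [0.3, 0.5, -0.6]
grip_width: 0.082
```

Call:
step_arm(
  steps="0.3 0 0 0;0.6 0 0 0;0.6 0 0 0",
)

```text
t: 21.73
tool_pos: [0.5496, -0.1952, 0.2499]
ee_rot: [0.0, 0.993, -0.121, 0.0]
force: [-0.6, 0.6, -1.3]
grip_width: 0.084
```

```bash
python3 -c "
from h import *
st=stand(); print(st['moment'])
"
```

```text
t 21.73 p [ 0.5496 -0.1952  0.2499] yaw -13.89 z [ 0.e+00 -2.e-04 -1.e+00] F [-0.59  0.6  -1.31] q [-0.46   0.388  1.611 -0.     1.142 -0.217] g 0.0841158468692804
STAND TCP mm -19.9 -0.94 249.94 F -0.71 0.44 -1.31
[-0.00472875 -0.01079013 -0.00933503]
```

Call:
step_arm(
  steps="0.3 0 0 0;0.6 0 0 0;0.6 0 0 0",
)

```text
t: 21.98
tool_pos: [0.5502, -0.1954, 0.2499]
ee_rot: [0.0, 0.993, -0.121, 0.0]
force: [0.1, -0.1, -1.9]
grip_width: 0.087
```

Call:
step_arm(
  steps="0.3 0 0 0;0.6 0 0 0;0.6 0 0 0",
)

```text
t: 22.23
tool_pos: [0.5508, -0.1955, 0.2499]
ee_rot: [0.0, 0.993, -0.121, 0.0]
force: [-0.2, -0.0, -1.5]
grip_width: 0.083
```

```bash
python3 -c "
from h import *
st=stand(); print(st['moment'])
"
```

```text
t 22.23 p [ 0.5508 -0.1955  0.2499] yaw -13.9 z [ 0.e+00 -1.e-04 -1.e+00] F [-0.15 -0.02 -1.5 ] q [-0.459  0.39   1.608 -0.     1.144 -0.217] g 0.08258911871797674
STAND TCP mm -18.67 -0.92 249.92 F -0.14 -0.06 -1.5
[-0.01660687 -0.0131056  -0.02386931]
```

Call:
step_arm(
  steps="0.3 0 0 0;0.6 0 0 0;0.6 0 0 0",
)

```text
t: 22.48
tool_pos: [0.5513, -0.1956, 0.2499]
ee_rot: [0.0, 0.993, -0.121, 0.0]
force: [0.4, -0.3, -1.4]
grip_width: 0.082
```

Call:
step_arm(
  steps="0.3 0 0 0;0.6 0 0 0;0.6 0 0 0",
)

```text
t: 22.73
tool_pos: [0.5516, -0.1957, 0.2499]
ee_rot: [-0.0, 0.993, -0.121, -0.0]
force: [-1.2, 0.5, -0.2]
grip_width: 0.081
```

```bash
python3 -c "
from h import *
st=stand(); print(st['moment'])
p=eyes.read_camera('wrist'); cv2.imwrite('pics/w9.png',cv2.resize(p['color'][150:350,220:480],None,fx=3,fy=3))
p=eyes.read_camera('scene'); cv2.imwrite('pics/c9.png',cv2.resize(p['color'][120:310,130:320],None,fx=3.1,fy=3.1))
"
```

```text
t 22.73 p [ 0.5516 -0.1957  0.2499] yaw -13.89 z [-8.e-04  1.e-04 -1.e+00] F [-1.21  0.53 -0.23] q [-0.459  0.391  1.606 -0.     1.145 -0.216] g 0.08100509191305678
STAND TCP mm -17.83 -0.88 249.87 F -1.3 0.23 -0.23
[ 0.01052111  0.20587371 -0.00136912]
```

View pics/w9.png

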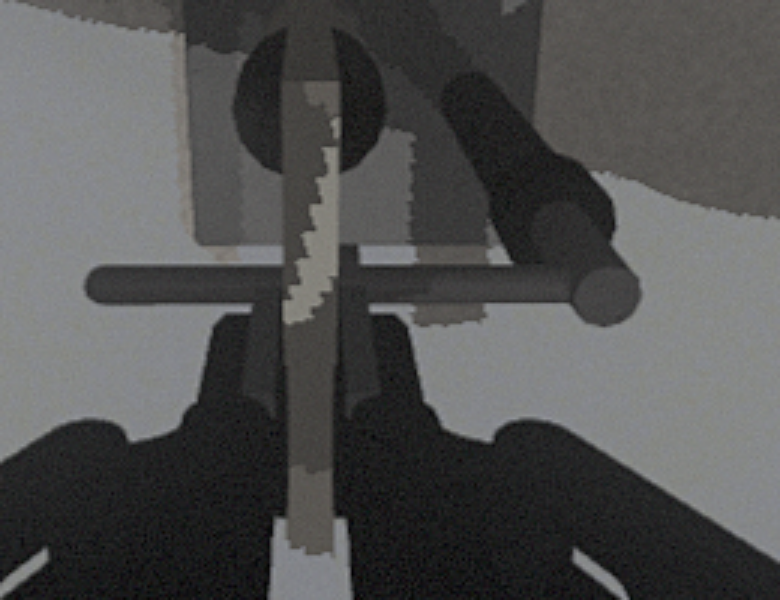

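View pics/c9.png

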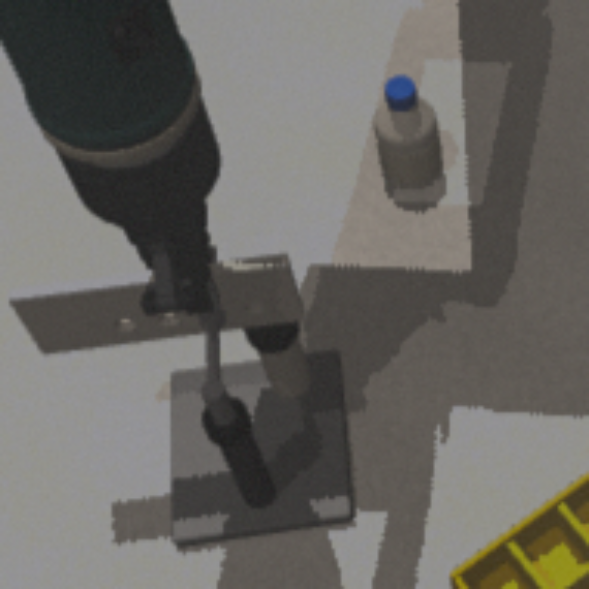

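Contact with the collar has begun. In the scene view two holes, at (127,322) and (170,318), are free to the left of the peg, so it runs through the third. I'll press a touch more to confirm, then lower the hole onto the peg.

Call:
step_arm(
  steps="0.2 0 0 0;0.4 0 0 0;0.4 0 0 0",
)

```text
t: 23.08
tool_pos: [0.5517, -0.1957, 0.2498]
ee_rot: [-0.0, 0.993, -0.121, -0.001]
force: [-3.5, 0.5, 0.9]
grip_width: 0.084
```

```bash
python3 -c "
from h import *
st=stand(); print(st['moment'])
"
```

```text
t 23.08 p [ 0.5517 -0.1957  0.2498] yaw -13.89 z [-1.3e-03  3.0e-04 -1.0e+00] F [-3.49  0.46  0.89] q [-0.459  0.392  1.605 -0.     1.146 -0.216] g 0.08387616268677002
STAND TCP mm -17.74 -0.89 249.84 F -3.49 -0.39 0.89
[0.10819054 0.63479539 0.02198864]
```

Call:
step_arm(
  steps="-0.4 0 0.2 0;-0.4 0 0.5 0;-0.4 0 0.8 0;-0.4 0 1.1 0;-0.4 0 1.1 0",
)

```text
t: 23.5
tool_pos: [0.5516, -0.1956, 0.2487]
ee_rot: [-0.0, 0.993, -0.121, -0.0]
force: [-4.3, 0.2, 0.8]
grip_width: 0.083
```

```bash
python3 -c "
from h import *
st=stand(); print(st['moment'])
"
```

```text
t 23.5 p [ 0.5516 -0.1956  0.2487] yaw -13.89 z [-7.e-04  2.e-04 -1.e+00] F [-4.31  0.21  0.83] q [-0.459  0.392  1.607 -0.     1.143 -0.216] g 0.08349251995281158
STAND TCP mm -17.83 -0.82 248.66 F -4.23 -0.82 0.83
[0.1880994  0.66171754 0.03431936]
```

Call:
step_arm(
  steps="-0.2 0 0.1 0;-0.3 0 0.3 0;-0.3 0 0.4 0;-0.3 0 0.4 0",
)

```text
t: 23.83
tool_pos: [0.5515, -0.1957, 0.2484]
ee_rot: [0.0, 0.993, -0.121, -0.0]
force: [-3.0, 1.3, 0.9]
grip_width: 0.086
```

```bash
python3 -c "
from h import *
st=stand(); print(st['moment'])
"
```

```text
t 23.83 p [ 0.5515 -0.1957  0.2484] yaw -13.89 z [-1.e-04  0.e+00 -1.e+00] F [-3.04  1.26  0.93] q [-0.459  0.392  1.608 -0.     1.141 -0.216] g 0.08624076475054084
STAND TCP mm -17.88 -0.86 248.39 F -3.26 0.49 0.93
[0.16145193 0.58452548 0.00082268]
```

Both contacts are light: about 3 N on the collar, and the weight is on the peg. I'll release.

Call:
step_arm(
  steps="0 0 0 0;0 0 0 0",
  force=20,
)

```text
t: 24.0
tool_pos: [0.5516, -0.1957, 0.2484]
ee_rot: [0.0, 0.993, -0.121, -0.0]
force: [-3.7, 0.1, 0.3]
grip_width: 0.083
```

Call:
step_arm(
  steps="0 0 0 0;0 0 0 0;0 0 0 0;0 0 0 0;0 0 0 0;0 0 0 0",
  jaw=30,
)

```text
t: 24.5
tool_pos: [0.5518, -0.1958, 0.2486]
ee_rot: [0.0, 0.993, -0.121, 0.0]
force: [-0.3, -0.4, 0.2]
grip_width: 0.354
```

```bash
python3 -c "
from h import *
st=stand(); print(st['moment'])
p=eyes.read_camera('wrist'); cv2.imwrite('pics/w10.png',cv2.resize(p['color'][150:350,220:480],None,fx=3,fy=3))
p=eyes.read_camera('side'); cv2.imwrite('pics/s10.png',cv2.resize(p['color'][150:310,230:430],None,fx=3.7,fy=3.7))
"
```

```text
t 24.5 p [ 0.5518 -0.1958  0.2486] yaw -13.9 z [ 5.e-04 -3.e-04 -1.e+00] F [-0.31 -0.39  0.19] q [-0.459  0.392  1.608 -0.     1.141 -0.216] g 0.3544291400971081
STAND TCP mm -17.59 -0.95 248.55 F -0.21 -0.45 0.19
[-0.0023777  -0.02202551 -0.01279693]
```

View pics/w10.png

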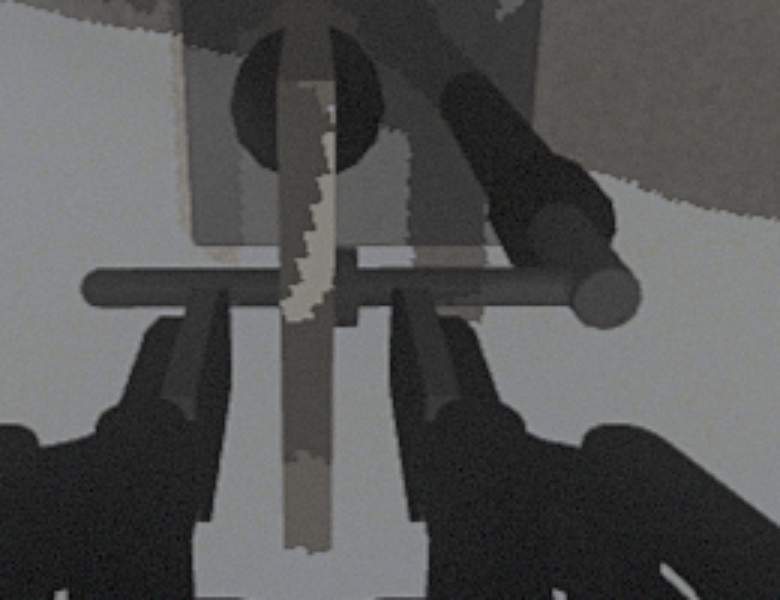

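View pics/s10.png

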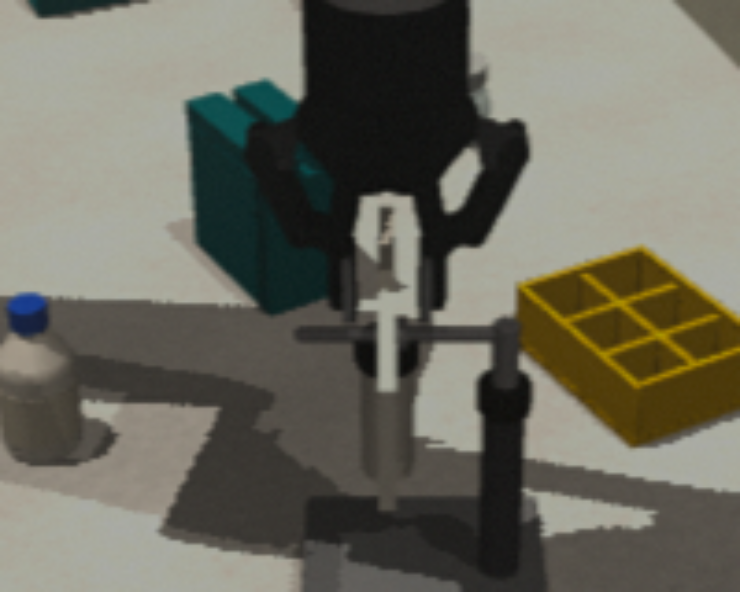

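It hangs freely with the bar face against the collar at (345,290) in the wrist crop. I'll withdraw straight up.

Call:
step_arm(
  steps="0 0 -3 0;0 0 -8 0;0 0 -15 0;0 0 -25 0;0 0 -38 0;0 0 -55 0;0 0 -75 0;0 0 -95 0",
)

```text
t: 25.27
tool_pos: [0.5515, -0.1957, 0.3453]
ee_rot: [0.0, 0.993, -0.121, 0.0]
force: [0.4, -0.1, -0.1]
grip_width: 0.355
```

Call:
step_arm(
  steps="0 -10 -20 0;0 -25 -30 0;0 -45 -30 0;0 -65 -30 0;0 -80 -30 0;0 -90 -30 0;0 -90 -30 0;0 -90 -30 0",
)

```text
t: 25.93
tool_pos: [0.5732, -0.1083, 0.374]
ee_rot: [0.0, 0.993, -0.12, 0.0]
force: [0.1, -0.2, 0.7]
grip_width: 0.354
```

```bash
cat > fin.py <<'E'
from h import *
import sys
k=sys.argv[1]
st=stand()
a=np.radians(-13.85); ex=np.array([np.cos(a),np.sin(a)]); ey=np.array([-ex[1],ex[0]])
for n in ['wrist','scene','side']:
    p=eyes.read_camera(n); C=cloud(p,st); cv2.imwrite(f'pics/{n}_{k}.png',p['color'])
    X=C[p['z_map']>0]; S=np.c_[(X[:,:2]-[.5691,-.1991])@ex,(X[:,:2]-[.5691,-.1991])@ey,X[:,2]]
    P=S[(S[:,2]>.185)&(S[:,2]<.225)&(S[:,0]>-.05)&(S[:,0]<.01)&(abs(S[:,1])<.13)]
    if len(P)<30: print(n,len(P)); continue
    b=np.arange(-.12,.08,.02)
    print(n,'x',np.percentile(P[:,0],[2,50,98]).round(4),'y',P[:,1].min().round(4),P[:,1].max().round(4),[(round(y,2),np.percentile(P[(P[:,1]>y)&(P[:,1]<y+.02),2],97).round(4)) for y in b if ((P[:,1]>y)&(P[:,1]<y+.02)).sum()>5])
    if n=='side': cv2.imwrite(f'pics/sc_{k}.png',cv2.resize(p['color'][150:310,230:430],None,fx=3.7,fy=3.7))
    if n=='scene': cv2.imwrite(f'pics/cc_{k}.png',cv2.resize(p['color'][120:310,130:320],None,fx=3.1,fy=3.1))
E
python3 fin.py a
```

```text
t 25.93 p [ 0.5732 -0.1083  0.374 ] yaw -13.83 z [ 4.e-04 -8.e-04 -1.e+00] F [ 0.09 -0.17  0.7 ] q [-3.050e-01  2.800e-01  1.451e+00 -1.000e-03  1.410e+00 -6.300e-02] g 0.3536556288714609
STAND TCP mm -17.74 89.15 373.98 F 0.12 -0.14 0.7
wrist x [-0.0218 -0.0179 -0.014 ] y -0.0818 0.0546 [(np.float64(-0.1), np.float64(0.2054)), (np.float64(-0.08), np.float64(0.2057)), (np.float64(-0.06), np.float64(0.2058)), (np.float64(-0.04), np.float64(0.2058)), (np.float64(-0.02), np.float64(0.2057)), (np.float64(0.0), np.float64(0.2058)), (np.float64(0.02), np.float64(0.2057)), (np.float64(0.04), np.float64(0.2058))]
scene x [-0.0232 -0.0159 -0.0139] y -0.1065 0.0538 [(np.float64(-0.12), np.float64(0.2083)), (np.float64(-0.1), np.float64(0.2078)), (np.float64(-0.08), np.float64(0.2076)), (np.float64(-0.06), np.float64(0.2075)), (np.float64(-0.04), np.float64(0.2079)), (np.float64(-0.02), np.float64(0.2076)), (np.float64(0.0), np.float64(0.2076)), (np.float64(0.02), np.float64(0.2078)), (np.float64(0.04), np.float64(0.2082))]
side x [-0.0217 -0.0182 -0.0148] y -0.1091 0.0524 [(np.float64(-0.12), np.float64(0.2066)), (np.float64(-0.1), np.float64(0.2071)), (np.float64(-0.08), np.float64(0.2067)), (np.float64(-0.06), np.float64(0.2064)), (np.float64(-0.04), np.float64(0.2068)), (np.float64(-0.02), np.float64(0.2069)), (np.float64(0.0), np.float64(0.2068)), (np.float64(0.02), np.float64(0.2069)), (np.float64(0.04), np.float64(0.2062))]
```

View pics/scene_a.png

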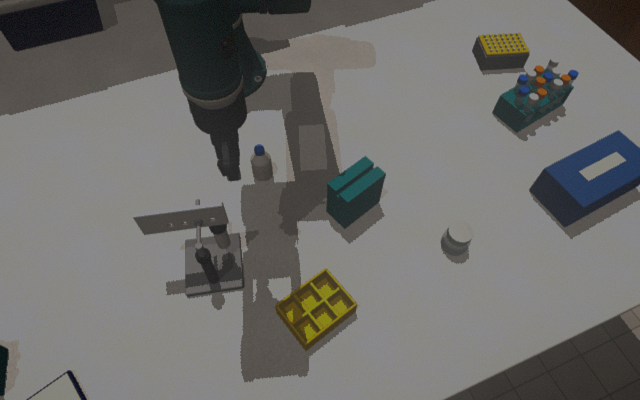

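View pics/wrist_a.png

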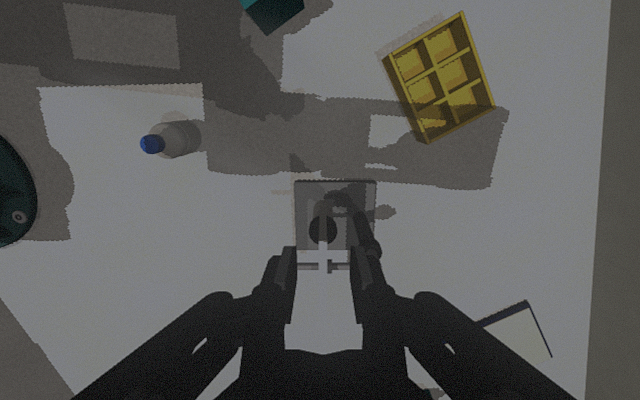

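View pics/side_a.png

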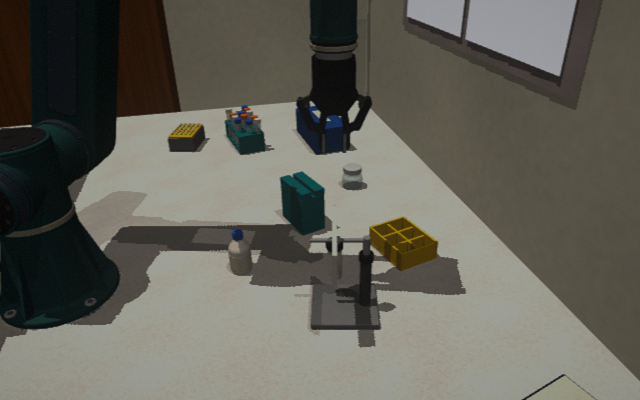

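The top edge is level within about 0.5 mm, the bar is still at the collar, and the bystanders haven't moved. Handing in.

```bash
python3 -c "
from h import *
print(ctrl.sign_off()); info()"
```

```text
the job is handed in; nothing more can be done
None
the job is handed in; nothing more can be done
```

The bracket is hanging level on the stand's peg through hole_3, back against the collar, and the job was handed in at about 26 s. Hole_3 is the right one because the bracket's balance point lies at y = 27 mm.

- **Finding the peg:** I touched it with the bracket's lower edge and then the side of its lid. Its centre line is about 163 mm above the bench, which agrees with the cameras.
- **Forces on the stand:** The touches and the collar contact read about 2–7 N on the wrist sensor, all at slow speed, against the 20 N limit. These are readings at the end of each move, so a brief higher peak would not show.
- **Last checks after letting go:**
  - The bar's top edge was level within about 1 mm in all three cameras.
  - The bar sat where collar contact was felt (middle at stand x ≈ -18 mm). This is about 1 mm farther back than the nominal -19 mm, within the camera error.
  - By eye, the jar, bottle and tray had not moved.
  - The gripper was well clear of everything.

No check failed. The only disagreement was about 1 mm between cameras on the peg's sideways position, and the touch settled it.

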